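# Press the filter vials shut on the ratchet vial press

## Robot

A 7-joint arm with a two-finger parallel gripper is mounted at the origin on a cart in front of the work surface, level with it; the furniture and walls round the work are solid. World frame = base frame: x ahead of the robot, y to its left, z up, the work surface at z = 0. Lengths are in m, angles in rad, forces in N, time in s.
With the tool pointing down it reaches from about 0.4 to 0.875 m from the base axis. Payload 19.3 kg.
Tool frame: the origin (TCP) lies on the mounting face of the last link; the fingertips stand 173 mm ahead of it and the grasp point (between the pads) lies 155 mm ahead of it (bot.grip_point_offset is the distance from the TCP to the grasp point, in m); z points along the fingers, y is the line along which they close (so a half turn about z gives the same grasp; the last joint's range is limited). The gripper opens to 85 mm and grips with 20 to 120 N. Pads are 22 mm wide; open, the fingers measure 114 mm over their backs; the gripper's body (76 mm by 85 mm) begins 54 mm behind the grasp point. The pads swing forward as they close: fully open they stand 13 mm farther back than shut.
Start: joints at [-1.331, 0.521, -0.036, 1.599, 0.021, 1.021, -0.113], TCP at [0.191, 0.595, 0.405] pointing down, gripper open.
Joint ranges: [-2.91, 2.91], [-0.3, 2.13], [-1.5, 1.42], [0.17, 2.43], [-1.26, 4.41], [0.16, 1.93], [-2.52, 2.52]. Speed limits (rad/s): [1.89, 1.89, 2.39, 2.39, 3.01, 3.01, 3.01].

## Interface

Orientations are given as [roll, pitch, yaw] about the fixed x, y, z axes, in that order (R = Rz(yaw) Ry(pitch) Rx(roll)).
In Python, from workcell import bot gives the robot as it stands.
- The arm moves only by the tool arm_command, never from a script. Its argument "deltas" is a list of rows, each a list of 3 entries, a list of its own where there are three numbers: the shift along the tool's x, y, z in cm, then the turn, a rotation vector about the tool's x, y, z in rad, then the finger opening in cm, from 0 to 8.54. In form: [[[tx, ty, tz], [rx, ry, rz], claw], ...]. A call has 1 to 20 rows; each row shifts and turns the commanded pose from where the row before left it, along the tool's axes as they then stand; what a row does not reach is not made up. A row lasts 1/10 s, in which the tool goes at most 50 mm and 8.59 degrees, less where a joint would pass 70% of its speed; a pose out of reach is approached as far as the arm can. A call with a gripper value outside its range is refused whole. The fingers move at their own pace and stop on an object; "newtons" is the grip in N (left out, the last holds). Time passes only in rows, so rows that do not move let the fingers close. It gives the time, the measured TCP pose, the force, the opening and the grip force at its end, in the units of the state.
- bot.observe(): the state, without advancing time (a new reading comes with each control period).
- bot.grab_frame(name): name is "scene" or "side" or "wrist"; returns a dict with "frame" (400x640x3 uint8, red, green, blue), "K" (3x3 intrinsics, pixels), "rvec" (rotation vector, rad) and "tvec" (3), from world to camera coordinates, as OpenCV has them; the wrist camera has in their place "T_tool_cam" (4x4, takes a point from camera to tool coordinates, whose origin is the TCP and whose axes are the flange's). Camera axes: x right, y down, z forward; pixel columns grow to the right and rows downward; lengths in m; the calibration is good to about 2 mm. A picture is of the moment at which its call begins: read the wrist's pose just before it. There is no depth.
- bot.job_done(): hands the job in; it is judged then, once.
Trained networks look in a picture, given as the dict that the camera call returned (one of the last four; its "shot" number tells which), for a name from the list of things; names that differ only in an ending like _2 or _b are one class to them, and where a whole thing is asked for, a point or a joint stands for the part that bears it (a point fixed in the world has none). Each returns a list of dicts, best first, with "p" (0 to 1); they miss things now and then, are a little off and sometimes report something else, mostly with a low value. They report only what shows in the picture. A call takes as long as a camera call.
- bot.find_in(name, picture): "rect" ([left, top, width, height] in pixels, round what is visible of it).
- bot.mark_of(name, picture): "at" ([column, row] in pixels: a listed point, or the origin of a listed thing).
The state is a dict: "clock": time; "qpos": joint angles; "qd": joint speeds; "joint_efforts": joint torques, N m; "position": TCP position; "tool_rot": TCP orientation; "force": force on the tool from outside, world axes, zero at the start; "moment": the same for the moment, N m; "grip_width": finger opening in m; "finger_force": force on a finger pad.
Only numpy, scipy, OpenCV 4.12 (cv2) and the standard library are available. Lean on these libraries where they do the work, as an engineer would, in place of code of your own. Each camera call takes 0.05 s, during which the arm holds its last target. There are 200 camera calls.

## Task

The vial press is loaded, its arm held up by the ratchet: close the three filter vials. With the fingertips press the thumb tab on the end of the arm until the ratchet pawl comes free, keep it pressed and push the arm down past the teeth until it is fully down and all three vials are home, then let go so that the pawl springs back in. Only press and push: grip nothing, do not raise the arm or force it against the ratchet, and leave the things standing round the press where they are.

Things in the scene. Friction and masses are not known exactly. Their poses are not given: they have to be found in the camera images.
- press: the vial press, fixed to the worktop: grey base plate, two aluminium cheeks at its far end that carry the arm's axle, a white block with three upright capped vials under the arm, and on the side at +y a toothed steel quadrant that reaches 232 mm high, with the pawl finger in front of it. Origin on the worktop; x points level from the handle end to the axle, y along the axle, z up. In this frame the plate spans x -100 to 150, y -75 to 75 mm.
- press_hinge (a point): middle of the axle of the press arm: at x 115, y 0, z 75 mm in the press's frame. From it the arm reaches towards the press's -x and swings in the press's vertical x-z plane (y = 0).
- pawl_tab (a point): middle of the upper face of the ribbed steel thumb tab (42 mm along the arm, 36 mm across, 6 mm thick) above the black grip at the arm's end. At rest it lies 250 mm out from the axle along the arm and 40 mm square above the arm's middle line; the face is parallel to the arm but dips 0.15 rad outward. The tab and the pawl are one lever that turns about a pin in the arm (165 mm out, 20 mm above).
- press_arm (a joint): elevation of the press arm above level, rad: 0 = fully down on its stop, starts 0.4 to 0.65; over 0.72 counts as raised. The ratchet stops it going down at every 0.1 rad unless the pawl is held free. Stiff: it stays where it is left; with the pawl free it goes down with about 8 N straight down on the tab, and with about 10 N over the last 0.17 rad where it presses the vials.
- pawl (a joint): turn of the tab and pawl lever against the arm, rad: 0 = at rest (in the teeth), 0.19 = tab pressed to its stop, 16 mm nearer the arm; the pawl is clear of the teeth from 0.11 on and may ride part way (up to 0.1) on a tooth at the start. Spring: 2 N at the tab at rest, 4.5 N at the stop, so that a tab that is being pushed with the arm stays down. If it is let up, the pawl drops into the next tooth.
- plunger_1 (a joint): how far the right-hand (-y) vial has been pressed down into its clear outer chamber, m: 0 at the start, 0.0165 when the arm is fully down (home); it stays where it is pushed. Capped vial 12 mm in diameter, 100 mm from the axle on the handle side, at y -24 mm in the press's frame.
- plunger_2 (a joint): how far the middle vial has been pressed down into its clear outer chamber, m: 0 at the start, 0.0165 when the arm is fully down (home); it stays where it is pushed. Capped vial 12 mm in diameter, 100 mm from the axle on the handle side, at y 0 mm in the press's frame.
- plunger_3 (a joint): how far the left-hand (+y) vial has been pressed down into its clear outer chamber, m: 0 at the start, 0.0165 when the arm is fully down (home); it stays where it is pushed. Capped vial 12 mm in diameter, 100 mm from the axle on the handle side, at y 24 mm in the press's frame.
- bottle_100_a_mid (a point): bystander, to be left alone: loose 100 mL bottle with a blue cap, 56 mm across, 100 mm high, beside the press (+y); this point is half-way up.
- vial_loose_1_mid (a point): bystander, to be left alone: loose capped vial, 12 mm across, 34 mm high, beside the press (-y); this point is half-way up.
- vial_loose_2_mid (a point): bystander, to be left alone: another loose capped vial, brown, 12 mm across, 34 mm high, beside the press (-y); this point is half-way up.
- syringe_filter_5_mid (a point): bystander, to be left alone: loose blue syringe filter, 26 mm across, 20 mm high, beside the press (-y); this point is half-way up.
- gl45_cap_1_mid (a point): bystander, to be left alone: loose blue bottle cap, 53 mm across, 26 mm high, at the front edge of the worktop; this point is half-way up.
- tape_green_mid (a point): bystander, to be left alone: roll of green tape lying flat, 63 mm across, 19 mm high; this point is half-way up.

How it is judged:
On the way, in this order (a step that is already met when the one before it is completed fails the run):
1. the pawl is pressed free while the arm is still up (value of joint pawl above 0.12 rad and value of joint press_arm above 0.3 rad).
2. the arm is fully down and the three vials are home (value of joint press_arm below 0.03 rad and value of joint each of plunger_1, plunger_2, plunger_3 above 0.014 m), for 0.1 s.
At the end, for the whole second after the job is handed in: The arm is fully down (below 0.03 rad), the three vials are home (pressed in by over 14 mm), the tab is let go and the pawl is back (below 0.04 rad), and the loose things round the press are within 20 mm of where they stood (all of step 2 and value of joint pawl below 0.04 rad and distance of each of bottle_100_a_mid, vial_loose_1_mid, vial_loose_2_mid, syringe_filter_5_mid, gl45_cap_1_mid, tape_green_mid from where it was at the start of the episode below 0.02 m); the robot touches nothing.
It fails at once if the arm is raised instead of pushed down (value of joint press_arm above 0.72 rad).
It fails at once if the press is gripped, or forced against its ratchet (contact force between the fingers and press above 45 N).
It fails at once if a loose thing beside the press is moved or picked up (distance of any of bottle_100_a_mid, vial_loose_1_mid, vial_loose_2_mid, syringe_filter_5_mid, gl45_cap_1_mid, tape_green_mid from where it was at the start of the episode above 0.03 m).
It also fails if it takes over 35 s, if anything falls off the work surface, if the arm or the gripper's body presses on something with over 40 N, if the wrist force passes 120 N, or if a joint passes its speed limit or range.

## Working session

There is one attempt and no reset: what is moved stays moved. The work goes in short steps, Python scripts to look and compute and a tool call to move; the robot and the scene stay as the last step left them, time stands still between calls to the robot, and variables do not carry over. Pictures are saved under pics/ and viewed, at most 10 in all, crops included, and the job is handed in when it is done.

Besides the shell and the picture viewer there is one more tool, called after "Request:" as name(argument=value, ...), one argument or row to a line, values as JSON. arm_command: Moves the arm, as the interface text tells. Its arguments: {"type":"object","properties":{"deltas":{"type":"array","items":{"type":"array"}},"newtons":{"type":"number"}},"required":["deltas"]}

```bash
mkdir -p pics
cat > h.py <<'E'
import numpy as np, cv2, json
from workcell import bot
from scipy.spatial.transform import Rotation as R
def snap(n, save=None):
    f=bot.grab_frame(n)
    if save: cv2.imwrite('pics/'+save, f['frame'][:,:,::-1])
    return f
def P(f, st=None):
    if 'rvec' in f:
        Rm=cv2.Rodrigues(np.array(f['rvec'],float))[0]; t=np.array(f['tvec'],float).ravel()
    else:
        T=np.eye(4); T[:3,:3]=R.from_euler('xyz',st['tool_rot']).as_matrix(); T[:3,3]=st['position']
        T=np.linalg.inv(T@np.array(f['T_tool_cam'])); Rm=T[:3,:3]; t=T[:3,3]
    return np.array(f['K'])@np.c_[Rm,t]
def tri(Ps,px):
    X=cv2.triangulatePoints(Ps[0],Ps[1],np.array(px[0],float).reshape(2,1),np.array(px[1],float).reshape(2,1)); return (X[:3]/X[3]).ravel()
def proj(Pm,X):
    x=Pm@np.r_[X,1]; return x[:2]/x[2]
E
python3 - <<'E'
from h import *
st=bot.observe(); print(st['position'],st['tool_rot'],st['clock'])
fs={n:snap(n,n+'1.png') for n in('scene','side','wrist')}
Ps={n:P(f,st) for n,f in fs.items()}
for nm in ['press','press_hinge','pawl_tab','bottle_100_a_mid','vial_loose_1_mid','syringe_filter_5_mid','gl45_cap_1_mid','tape_green_mid','plunger_2']:
    for n,f in fs.items():
        r=bot.mark_of(nm,f) if not nm.startswith('plunger') else bot.find_in(nm,f)
        print(nm,n,[(np.round(x.get('at',x.get('rect')),1).tolist(),round(x['p'],2)) for x in r[:3]])
E
```

```text
[0.19054349 0.59510475 0.40411057] [-3.14042450e+00  1.13967905e-04  2.83178774e+00] 0.0
press scene [([315.6, 226.6], 0.93)]
press side [([356.4, 257.7], 0.92)]
press wrist []
press_hinge scene [([332.1, 194.0], 0.7), ([311.4, 225.4], 0.65)]
press_hinge side [([358.8, 270.6], 0.98)]
press_hinge wrist []
pawl_tab scene [([295.4, 165.2], 0.65)]
pawl_tab side [([344.7, 165.9], 0.66)]
pawl_tab wrist []
bottle_100_a_mid scene [([279.1, 198.8], 0.61)]
bottle_100_a_mid side [([398.1, 238.3], 0.94)]
bottle_100_a_mid wrist []
vial_loose_1_mid scene [([340.3, 233.9], 0.61)]
vial_loose_1_mid side [([308.4, 254.1], 0.51)]
vial_loose_1_mid wrist []
syringe_filter_5_mid scene [([330.3, 244.8], 0.57)]
syringe_filter_5_mid side [([223.9, 199.7], 0.5), ([306.2, 243.3], 0.41)]
syringe_filter_5_mid wrist []
gl45_cap_1_mid scene []
gl45_cap_1_mid side [([223.9, 198.3], 0.53)]
gl45_cap_1_mid wrist []
tape_green_mid scene [([348.9, 271.5], 0.6), ([294.9, 164.7], 0.57)]
tape_green_mid side [([256.8, 222.9], 0.79)]
tape_green_mid wrist []
plunger_2 scene [([327.8, 241.8, 6.1, 3.6], 0.48)]
plunger_2 side [([340.7, 241.7, 8.0, 10.0], 0.48)]
plunger_2 wrist []
```

Run:
```python
import cv2
a=cv2.imread('pics/scene1.png')[130:310,220:430];b=cv2.imread('pics/side1.png')[130:310,200:440]
cv2.imwrite('pics/crop1.png',cv2.vconcat([cv2.resize(x,(640,300*640//640*1),interpolation=cv2.INTER_CUBIC) if 0 else cv2.resize(x,(400,300),interpolation=cv2.INTER_CUBIC) for x in (a,b)]))
from h import *
fs={n:snap(n) for n in('scene','side')}
A=P(fs['scene']);B=P(fs['side'])
for k,x,y in [('press',(315.6,226.6),(356.4,257.7)),('hinge',(332.1,194),(358.8,270.6)),('tab',(295.4,165.2),(344.7,165.9)),('bottle',(279.1,198.8),(398.1,238.3)),('vial',(340.3,233.9),(308.4,254.1)),('filt',(330.3,244.8),(306.2,243.3)),('tape',(348.9,271.5),(256.8,222.9))]:
    X=tri([A,B],[x,y]); print(k,X.round(3),(proj(A,X)-x).round(1),(proj(B,X)-y).round(1))
for n,f in fs.items():
    p=P(f); print(n, -np.linalg.inv(p[:,:3])@p[:,3])
```

```text
press [ 0.615  0.003 -0.001] [-3.5 -2.3] [-2.9  2.3]
hinge [0.728 0.013 0.067] [0.6 0.4] [ 0.6 -0.5]
tab [ 0.536 -0.021  0.238] [1.4 1.2] [ 1.  -1.1]
bottle [0.587 0.121 0.057] [2.5 2. ] [ 2.1 -2.1]
vial [ 0.616 -0.117  0.014] [-1.5 -0.8] [-1.2  0.8]
filt [ 0.56  -0.126  0.003] [-1.6 -0.9] [-1.2  0.8]
tape [ 0.485 -0.268  0.014] [-1.2 -0.6] [-0.8  0.4]
scene [-0.24375489 -0.89036284  0.71194342]
side [ 1.62336367 -0.03625078  0.88684075]
```

View pics/scene1.png

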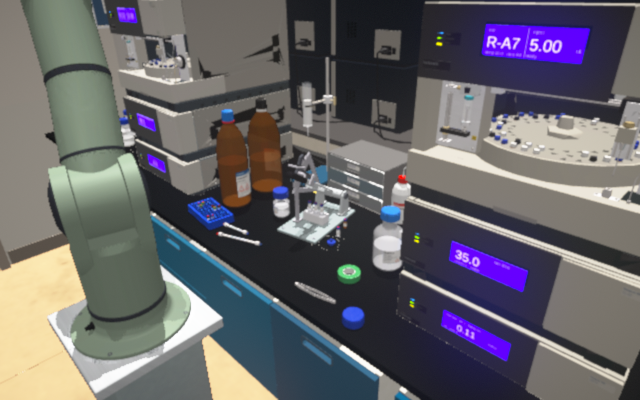

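View pics/side1.png

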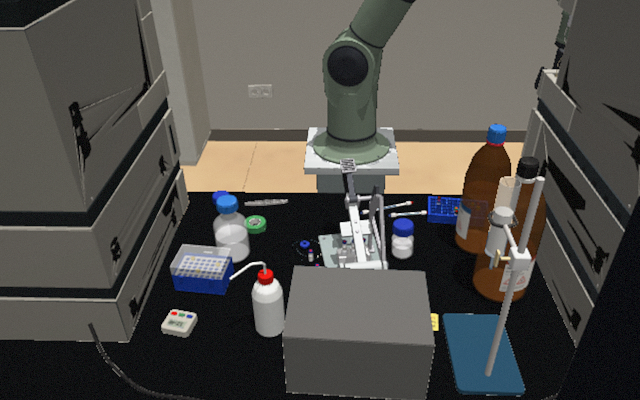

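The scene view shows the press near (315, 215) with its arm up, tab near (295, 163) and the bottle at (281, 200). The side view shows the arm from (375, 265) to the tab at (347, 164), with the quadrant to its right. The triangulated hinge and tab fit an elevation of about 0.53 rad.

Run:
```python
from h import *
f=snap('wrist'); print(np.round(f['T_tool_cam'],3), np.round(f['K'],0))
st=bot.observe(); Rm=R.from_euler('xyz',st['tool_rot'])
yaw=0.13
Rt=R.from_euler('xyz',[np.pi,0,np.pi/2+yaw])
print('turn in tool',(Rm.inv()*Rt).as_rotvec())
print('then shift in turned tool axes', Rt.inv().apply(np.array([0.47,-0.03,0.47])-st['position']))
```

```text
[[-0.001 -0.964 -0.265  0.067]
 [ 1.    -0.001 -0.001  0.   ]
 [ 0.001 -0.265  0.964  0.032]
 [ 0.     0.     0.     1.   ]] [[328.   0. 320.]
 [  0. 328. 198.]
 [  0.   0.   1.]]
turn in tool [1.98742890e-05 2.65126484e-05 1.13098017e+00]
then shift in turned tool axes [-0.65617887  0.19602206 -0.06530319]
```

View pics/crop1.png

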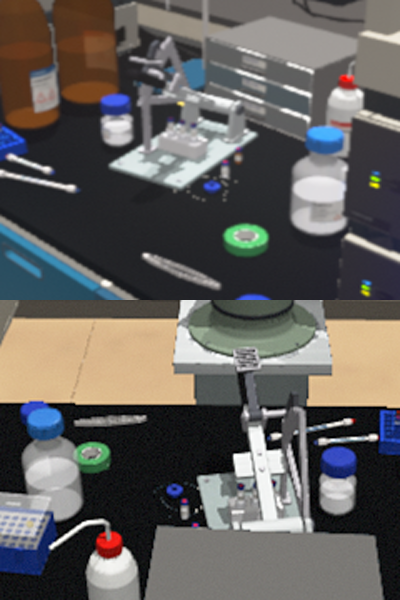

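The crops show the arm, ribbed tab and quadrant, with small bystanders on the -y side. The tab is clear from above, so I'm moving over it.

Request:
arm_command(
  deltas=[
    [[0,0,-0.8],[0,0,0.1414],0],
    [[0,0,-0.8],[0,0,0.1414],0],
    [[0,0,-0.8],[0,0,0.1414],0],
    [[0,0,-0.8],[0,0,0.1414],0],
    [[0,0,-0.8],[0,0,0.1414],0],
    [[0,0,-0.8],[0,0,0.1414],0],
    [[0,0,-0.8],[0,0,0.1414],0],
    [[0,0,-0.9],[0,0,0.1414],0],
    [[-2,0.6,0],[0,0,0],0],
    [[-3,0.9,0],[0,0,0],0],
    [[-3.5,1.1,0],[0,0,0],0],
    [[-3.5,1.1,0],[0,0,0],0],
    [[-3.5,1.1,0],[0,0,0],0],
    [[-3.5,1.1,0],[0,0,0],0],
    [[-3.5,1.1,0],[0,0,0],0],
    [[-3.5,1.1,0],[0,0,0],0],
    [[-3.5,1.1,0],[0,0,0],0],
    [[-3.5,1.1,0],[0,0,0],0],
    [[-3.5,1.1,0],[0,0,0],0],
    [[-3.5,1.1,0],[0,0,0],0],
  ],
)

```text
clock: 3.65
position: [0.3666, 0.2133, 0.4699]
tool_rot: [3.141, -0.001, 1.701]
force: [-0.1, 0.6, 0.2]
grip_width: 0.0002
finger_force: 0.0
```

Request:
arm_command(
  deltas=[
    [[-3.5,1.1,0],[0,0,0],0],
    [[-3.5,1.1,0],[0,0,0],0],
    [[-3.5,1.1,0],[0,0,0],0],
    [[-3.5,1.1,0],[0,0,0],0],
    [[-3.5,1.1,0],[0,0,0],0],
    [[-3.5,1.1,0],[0,0,0],0],
    [[-3,0.5,0],[0,0,0],0],
    [[-1.6,0,0],[0,0,0],0],
    [[0,0,0],[0,0,0],0],
    [[0,0,0],[0,0,0],0],
  ],
)

```text
clock: 4.65
position: [0.4697, -0.0296, 0.4697]
tool_rot: [-3.142, -0.0, 1.7]
force: [-0.2, 0.8, -0.2]
grip_width: -0.0001
finger_force: 0.0
```

Run:
```python
from h import *
st=bot.observe(); print(st['clock'],st['position'],st['tool_rot'],st['force'],st['grip_width'])
f=snap('wrist','w1.png'); print(bot.mark_of('pawl_tab',f)[:2],bot.mark_of('press_hinge',f)[:2],bot.mark_of('press',f)[:2])
np.save('P1.npy',P(f,st))
```

```text
4.65 [ 0.46972328 -0.0296416   0.46968461] [-3.14154718e+00 -2.26105079e-04  1.70019241e+00] [-0.15280093  0.80188097 -0.23215396] -0.00013273753621761853
[{'at': [429.7, 212.8], 'p': 0.59}, {'at': [445.3, 41.5], 'p': 0.2}] [{'at': [553.7, 159.0], 'p': 0.61}] [{'at': [428.2, 154.3], 'p': 0.91}]
```

View pics/w1.png

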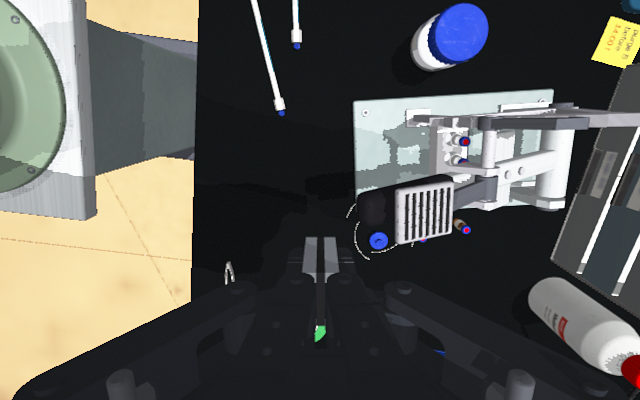

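The wrist view shows the ribbed tab with corners near (397,190), (452,177), (452,237) and (396,245). The plate's +y edge runs from (355,102) to (553,90), and the closed fingertips are at (320,240).

Run:
```python
from h import *
from scipy.optimize import least_squares
W=np.load('P1.npy'); S=P(snap('scene')); D=P(snap('side'))
tabs=[(W,(425,212)),(S,(295.4,165.2)),(D,(346,164))]
def press(X,p):  # press->world
    c,s=np.cos(p[2]),np.sin(p[2]); return np.array([p[0]+c*X[0]-s*X[1],p[1]+s*X[0]+c*X[1],X[2]])
def tab(th,off=0,q=40): 
    r=250+off; return np.array([.115-(r*np.cos(th)-q*np.sin(th))/1e3,0,.075+(r*np.sin(th)+q*np.cos(th))/1e3])
obs=[(W,(355,102),(-.1,.075,p_)) for p_ in [.008]]+[(W,(553,90),(.15,.075,.008)),(D,(358.8,270.6),(.115,0,.075)),(S,(332.1,194),(.115,0,.075)),(W,(553.7,159),(.115,0,.075)),(W,(428.2,154.3),(0,0,0)),(S,(315.6,226.6),(0,0,0)),(D,(356.4,257.7),(0,0,0))]
def res(p):
    r=[]
    for M,u,X in obs: r+=list((proj(M,press(X,p))-u)*(0.7 if M is W else 1))
    for M,u in tabs: r+=list((proj(M,press(tab(p[3]),p))-u))
    return np.array(r)
s=least_squares(res,[.615,0,.1,.53],loss='soft_l1'); p=s.x; print(p.round(4)); print(res(p).reshape(-1,2).round(1))
print('tab world',press(tab(p[3]),p),'hinge',press((.115,0,.075),p))
X=tri([W,S],[tabs[0][1],tabs[1][1]]);print('tri WS',X,'tri WD',tri([W,D],[tabs[0][1],tabs[2][1]]))
np.save('press.npy',p)
```

```text
[ 0.6127 -0.0045  0.174   0.5457]
[[-1.2 -1.5]
 [ 0.5  0.3]
 [ 1.7 -3.6]
 [-0.2 -1.8]
 [-0.   0.4]
 [ 0.2  0.5]
 [-2.5 -1.6]
 [-5.8  1.2]
 [ 0.   0.2]
 [ 0.7  0.6]
 [ 0.8  0.3]]
tab world [ 0.53595769 -0.0179948   0.23894018] hinge [0.72597932 0.01540279 0.075     ]
tri WS [ 0.53463763 -0.016914    0.24121188] tri WD [ 0.53568356 -0.01936988  0.2393546 ]
```

Three views agree to about 2 mm: press yaw 0.174, arm at about 0.546 rad, tab at (0.536, -0.018, 0.239). Next I'll plan the rows along the arc.

```bash
cat > plan.py <<'E'
from h import *
p=np.load('press.npy'); yaw=p[2]; ex=np.array([np.cos(yaw),np.sin(yaw),0]); H=np.array([p[0],p[1],.075])+.115*ex
def pose(out,z,a):
    Rm=R.from_euler('xyz',[np.pi,0,np.pi/2+yaw])*R.from_rotvec([-a,0,0])
    tip=H-ex*out; tip[2]=z
    return Rm, tip-Rm.as_matrix()[:,2]*.173
def c(th,a): return pose(.252*np.cos(th)-.0236*np.sin(th), .075+.252*np.sin(th)+.0236*np.cos(th), a)
def delta(A,B): return (A[0].inv().apply(B[1]-A[1])*100).round(2), (A[0].inv()*B[0]).as_rotvec().round(3)
E
python3 - <<'E'
from plan import *
st=bot.observe(); cur=(R.from_euler('xyz',st['tool_rot']),np.array(st['position']))
seq=[cur,pose(.197,.269,0),pose(.197,.239,0),c(.54,0)]+[c(t,.25*(1-t/.54)) for t in np.arange(.48,-.01,-.06)]
for A,B in zip(seq,seq[1:]): print(*delta(A,B),B[1].round(3))
E
```

```text
[0.24 6.3  2.78] [ 0.    -0.    -0.043] [ 0.532 -0.019  0.442]
[ 0. -0.  3.] [0. 0. 0.] [ 0.532 -0.019  0.412]
[ 0.   -0.7   1.42] [0. 0. 0.] [ 0.525 -0.02   0.398]
[-0.   -1.34  1.26] [-0.028  0.    -0.   ] [ 0.512 -0.022  0.385]
[ 0.   -1.3   1.28] [-0.028  0.     0.   ] [ 0.499 -0.024  0.372]
[ 0.   -1.26  1.31] [-0.028  0.     0.   ] [ 0.488 -0.026  0.358]
[ 0.   -1.22  1.33] [-0.028  0.     0.   ] [ 0.477 -0.028  0.344]
[-0.   -1.17  1.36] [-0.028 -0.    -0.   ] [ 0.467 -0.03   0.329]
[ 0.   -1.13  1.38] [-0.028  0.    -0.   ] [ 0.458 -0.032  0.314]
[-0.   -1.09  1.4 ] [-0.028  0.     0.   ] [ 0.449 -0.033  0.298]
[ 0.   -1.04  1.42] [-0.028 -0.     0.   ] [ 0.442 -0.034  0.282]
[-0.   -0.99  1.44] [-0.028  0.     0.   ] [ 0.436 -0.036  0.266]
```

Hover above the tab, then press down to contact.

Request:
arm_command(
  deltas=[
    [[0.24,1.5,0],[0,0,-0.043],0],
    [[0,2.5,0.5],[0,0,0],0],
    [[0,2.3,1],[0,0,0],0],
    [[0,0,1.3],[0,0,0],0],
    [[0,0,0],[0,0,0],0],
    [[0,0,0],[0,0,0],0],
  ],
)

```text
clock: 5.55
position: [0.5312, -0.0174, 0.4419]
tool_rot: [-3.141, 0.0, 1.743]
force: [-0.1, -0.3, -1.1]
grip_width: -0.0001
finger_force: 0.0
```

Run:
```python
from plan import *
st=bot.observe(); print(st['clock'],st['position'],st['tool_rot'],st['force'])
W=P(f:=snap('wrist','w2.png'),st)
print(bot.mark_of('pawl_tab',f)[:2], 'pred',proj(W,np.array([.536,-.018,.239])))
tip=np.array(st['position'])-[0,0,.173]; print('tip',proj(W,tip))
```

```text
5.55 [ 0.53117891 -0.0174333   0.44186506] [-3.14101984e+00  4.91507355e-08  1.74330566e+00] [-0.07825609 -0.30694284 -1.07563893]
[{'at': [332.2, 236.5], 'p': 0.61}] pred [328.09640596 234.965218  ]
tip [319.62279292 255.92485586]
```

View pics/w2.png

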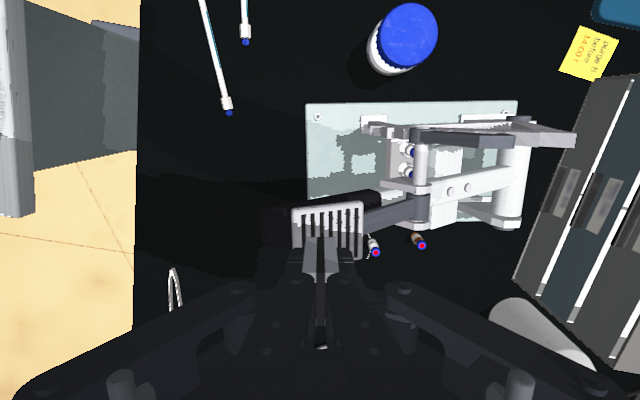

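The fingertips hover over the tab: tab centre at about (328, 232), as predicted. I'll descend to contact.

Request:
arm_command(
  deltas=[
    [[0,0,1],[0,0,0],0],
    [[0,0,0.7],[0,0,0],0],
    [[0,0,0.5],[0,0,0],0],
    [[0,0,0.3],[0,0,0],0],
    [[0,0,0],[0,0,0],0],
    [[0,0,0],[0,0,0],0],
  ],
)

```text
clock: 6.25
position: [0.5319, -0.0173, 0.4169]
tool_rot: [3.141, 0.0, 1.743]
force: [1.0, 0.3, 2.4]
grip_width: 0.0
finger_force: 1.3
```

Request:
arm_command(
  deltas=[
    [[0,0,0.5],[0,0,0],0],
    [[0,-0.2,0.4],[0,0,0],0],
    [[0,-0.2,0.4],[0,0,0],0],
    [[0,0,0],[0,0,0],0],
  ],
)

```text
clock: 6.65
position: [0.5275, -0.0182, 0.4038]
tool_rot: [-3.142, 0.0, 1.743]
force: [-1.5, -0.2, 6.2]
grip_width: 0.0001
finger_force: 2.7
```

Request:
arm_command(
  deltas=[
    [[0,-0.2,0.3],[0,0,0],0],
    [[0,-0.2,0.3],[0,0,0],0],
    [[0,0,0],[0,0,0],0],
  ],
)

```text
clock: 6.95
position: [0.5235, -0.019, 0.3978]
tool_rot: [-3.141, -0.0, 1.743]
force: [-1.1, -0.7, 4.9]
grip_width: -0.0
finger_force: 2.7
```

Request:
arm_command(
  deltas=[
    [[0,-0.2,0.3],[0,0,0],0],
    [[0,-0.2,0.3],[0,0,0],0],
    [[0,0,0],[0,0,0],0],
  ],
)

```text
clock: 7.25
position: [0.5195, -0.0197, 0.3918]
tool_rot: [-3.141, 0.0, 1.743]
force: [-2.2, -1.0, 6.0]
grip_width: -0.0003
finger_force: 2.6
```

Force is about 6 N and the tab is moving freely. I'll push along the arc.

Request:
arm_command(
  deltas=[
    [[0,-0.6,0.65],[-0.014,0,0],0],
    [[0,-0.65,0.65],[-0.014,0,0],0],
    [[0,-0.65,0.65],[-0.014,0,0],0],
    [[0,-0.65,0.65],[-0.014,0,0],0],
    [[0,0,0],[0,0,0],0],
  ],
)

```text
clock: 7.75
position: [0.4949, -0.024, 0.3651]
tool_rot: [3.085, 0.0, 1.743]
force: [-0.1, -1.7, 5.8]
grip_width: -0.0004
finger_force: 2.2
```

Run:
```python
from plan import *
st=bot.observe(); Rm=R.from_euler('xyz',st['tool_rot']); cur=(Rm,np.array(st['position']))
tip=cur[1]+Rm.as_matrix()[:,2]*.173; print(tip,'out',-(tip-H)@ex, st['force'])
f=snap('side','s2.png'); print(bot.mark_of('pawl_tab',f)[:2],'tip px',proj(P(f),tip))
f=snap('wrist','w3.png')
im=cv2.imread('pics/side1.png')
cv2.imwrite('pics/c2.png',cv2.hconcat([cv2.resize(cv2.imread('pics/s2.png')[130:290,280:440],(400,400),interpolation=cv2.INTER_CUBIC),cv2.resize(cv2.imread('pics/w3.png')[60:300,200:600],(400,400))]))
```

```text
[ 0.50454541 -0.02231975  0.19238866] out 0.22462096518697813 [-0.10942139 -1.68726491  5.75302753]
[{'at': [342.0, 176.3], 'p': 0.79}] tip px [344.7215454  173.64827537]
```

View pics/c2.png

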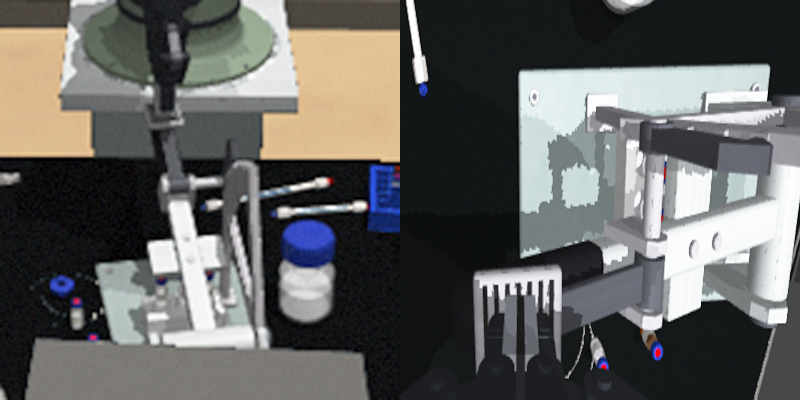

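The arm is following the tip and the tab is still under the fingers, so I'll continue.

Request:
arm_command(
  deltas=[
    [[0,-0.64,0.65],[-0.015,0,0],0],
    [[0,-0.64,0.65],[-0.015,0,0],0],
    [[0,-0.62,0.66],[-0.015,0,0],0],
    [[0,-0.61,0.67],[-0.015,0,0],0],
    [[0,-0.6,0.67],[-0.015,0,0],0],
    [[0,-0.58,0.68],[-0.015,0,0],0],
    [[0,0,0],[0,0,0],0],
  ],
)

```text
clock: 8.6
position: [0.4628, -0.0295, 0.3221]
tool_rot: [2.995, -0.0, 1.743]
force: [0.5, -1.3, 3.8]
grip_width: 0.0003
finger_force: 2.1
```

Request:
arm_command(
  deltas=[
    [[0,-0.58,0.69],[-0.015,0,0],0],
    [[0,-0.57,0.69],[-0.015,0,0],0],
    [[0,-0.56,0.7],[-0.015,0,0],0],
    [[0,-0.54,0.7],[-0.015,0,0],0],
    [[0,0,0],[0,0,0],0],
  ],
)

```text
clock: 9.1
position: [0.4457, -0.0325, 0.291]
tool_rot: [2.935, -0.0, 1.743]
force: [-1.4, -0.5, 4.8]
grip_width: -0.0
finger_force: 2.4
```

Run:
```python
from plan import *
st=bot.observe(); Rm=R.from_euler('xyz',st['tool_rot']); cur=(Rm,np.array(st['position']))
tip=cur[1]+Rm.as_matrix()[:,2]*.173; print(tip,'out',-(tip-H)@ex, st['force'],st['tool_rot'])
for t in (.06,.03,0): print(t,*delta(cur,c(t,.25)))
f=snap('side'); print(bot.mark_of('pawl_tab',f)[:2],'tip px',proj(P(f),tip))
```

```text
[ 0.48062667 -0.02633925  0.12162554] out 0.24887440401037553 [-1.38859984 -0.51297883  4.77366154] [ 2.93533809e+00 -4.57157698e-04  1.74311715e+00]
0.06 [-0.14 -1.04  0.77] [-0.044 -0.    -0.002]
0.03 [-0.14 -1.3   1.48] [-0.044 -0.    -0.002]
0 [-0.14 -1.53  2.21] [-0.044 -0.    -0.002]
[{'at': [340.8, 194.1], 'p': 0.71}] tip px [342.78305088 191.44527432]
```

Request:
arm_command(
  deltas=[
    [[0,-0.55,0.6],[-0.022,0,0],0],
    [[0,-0.5,0.6],[-0.022,0,0],0],
    [[0,0,0],[0,0,0],0],
  ],
)

```text
clock: 9.5
position: [0.4373, -0.034, 0.2767]
tool_rot: [2.893, -0.001, 1.743]
force: [-6.9, -1.9, 5.2]
grip_width: 0.0
finger_force: 3.7
```

Request:
arm_command(
  deltas=[
    [[0,-0.15,0.35],[0,0,0],0],
    [[0,0,0],[0,0,0],0],
  ],
)

```text
clock: 9.7
position: [0.4371, -0.0339, 0.2731]
tool_rot: [2.894, -0.001, 1.743]
force: [-8.1, -2.4, 7.7]
grip_width: 0.0
finger_force: 5.0
```

Request:
arm_command(
  deltas=[
    [[0,-0.1,0.3],[0,0,0],0],
    [[0,0,0],[0,0,0],0],
  ],
)

```text
clock: 9.9
position: [0.4368, -0.034, 0.27]
tool_rot: [2.894, -0.001, 1.743]
force: [-8.9, -3.9, 8.8]
grip_width: 0.0001
finger_force: 5.5
```

Request:
arm_command(
  deltas=[
    [[0,-0.05,0.25],[0,0,0],0],
    [[0,0,0],[0,0,0],0],
  ],
)

```text
clock: 10.1
position: [0.4367, -0.034, 0.2674]
tool_rot: [2.894, -0.001, 1.743]
force: [-11.0, -4.5, 9.4]
grip_width: -0.0001
finger_force: 6.2
```

Run:
```python
from plan import *
st=bot.observe(); Rm=R.from_euler('xyz',st['tool_rot']); cur=(Rm,np.array(st['position']))
tip=cur[1]+Rm.as_matrix()[:,2]*.173; print(tip,'out',-(tip-H)@ex, st['force'],st['moment'],'toolforce',Rm.inv().apply(st['force']),'q',np.round(st['qpos'],2))
for t in (.03,0): print(t,*delta(cur,c(t,.248)))
snap('wrist','w4.png');snap('scene','sc4.png');snap('side','s4.png')
cv2.imwrite('pics/c4.png',cv2.hconcat([cv2.resize(cv2.imread('pics/sc4.png')[140:260,250:370],(400,400),interpolation=cv2.INTER_CUBIC),cv2.resize(cv2.imread('pics/w4.png')[60:300,200:600],(400,400))]))
```

```text
[ 0.47842106 -0.02652693  0.09963393] out 0.251079213676492 [-11.04764296  -4.50918205   9.41253435] [-0.88449194  2.08135237 -0.13931958] toolforce [ -2.5341496   -8.99823662 -11.98285293] q [-0.2   0.45  0.2   2.29 -0.63  0.21  0.74]
0.03 [-0.14  0.14 -0.63] [-0.001 -0.001 -0.002]
0 [-0.14 -0.13  0.08] [-0.001 -0.001 -0.002]
```

View pics/c4.png

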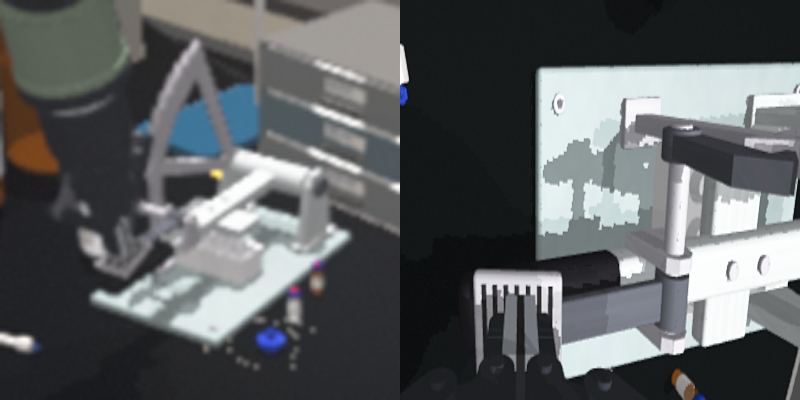

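The arm looks nearly level with the tab still under the fingertips (wrist crop, tab at about (518, 320)). The tip is carrying an outward drag, so I'll ease outward a little and press the last millimetres in small steps. Joint 6 is close to its limit, so I won't tilt any further.

Request:
arm_command(
  deltas=[
    [[0,-0.2,0.05],[0.01,0,0],0],
    [[0,0,0],[0,0,0],0],
  ],
)

```text
clock: 10.45
position: [0.4363, -0.034, 0.2671]
tool_rot: [2.901, -0.001, 1.744]
force: [-3.3, -1.5, 8.4]
grip_width: 0.0001
finger_force: 5.1
```

Request:
arm_command(
  deltas=[
    [[0,-0.1,0.15],[0.01,0,0],0],
    [[0,0,0],[0,0,0],0],
  ],
)

```text
clock: 10.65
position: [0.4368, -0.0339, 0.2661]
tool_rot: [2.908, 0.0, 1.744]
force: [0.1, 0.6, 25.0]
grip_width: -0.0001
finger_force: 11.3
```

Request:
arm_command(
  deltas=[
    [[0,-0.05,0.15],[0.01,0,0],0],
    [[0,0,0],[0,0,0],0],
  ],
)

```text
clock: 10.85
position: [0.4378, -0.0338, 0.2654]
tool_rot: [2.914, 0.001, 1.744]
force: [3.7, 2.7, 39.2]
grip_width: -0.0
finger_force: 17.6
```

Run:
```python
from plan import *
st=bot.observe(); Rm=R.from_euler('xyz',st['tool_rot']); cur=(Rm,np.array(st['position']))
tip=cur[1]+Rm.as_matrix()[:,2]*.173; print(tip,'out',-(tip-H)@ex, st['force'],'q',np.round(st['qpos'],2))
```

```text
[ 0.47619364 -0.02716331  0.0968533 ] out 0.25338316469996097 [ 3.70934366  2.73411829 39.15330502] q [-0.23  0.46  0.23  2.28 -0.62  0.23  0.73]
```

The force jumped to 39 N, so the arm is on its stop. I'll let go.

Request:
arm_command(
  deltas=[
    [[0,0,-0.3],[0,0,0],0],
    [[0,0,-0.6],[0,0,0],0],
    [[0,0,-1],[0,0,0],0],
    [[0,0,-1.5],[0,0,0],0],
    [[0,0,-2],[0,0,0],0],
    [[0,0,-2],[0,0,0],0],
    [[0,0,-2],[0,0,0],0],
    [[0,0,0],[0,0,0],0],
    [[0,0,0],[0,0,0],0],
  ],
)

```text
clock: 11.75
position: [0.4148, -0.0373, 0.3553]
tool_rot: [2.921, -0.0, 1.745]
force: [-0.1, -0.1, 0.3]
grip_width: -0.0003
finger_force: 0.0
```

Run:
```python
from plan import *
st=bot.observe(); print(st['clock'],st['position'],st['force'])
def rest(th): o=.25*np.cos(th)-.04*np.sin(th); X=H-ex*o; X[2]=.075+.25*np.sin(th)+.04*np.cos(th); return X
for n in('wrist','side','scene'):
    f=snap(n,n[:2]+'5.png'); Pm=P(f,st); r=bot.mark_of('pawl_tab',f)[:1]
    print(n,r,[proj(Pm,rest(t)).round(1) for t in (0,.05,.1)])
cv2.imwrite('pics/c5.png',cv2.hconcat([cv2.resize(cv2.imread('pics/sc5.png')[150:250,260:360],(400,400),interpolation=cv2.INTER_CUBIC),cv2.resize(cv2.imread('pics/wr5.png')[60:300,200:600],(400,400))]))
```

```text
11.75 [ 0.41476504 -0.03730743  0.3553097 ] [-0.07165712 -0.08045528  0.28169875]
wrist [{'at': [336.8, 214.0], 'p': 0.85}] [array([336.5, 211.1]), array([344.9, 216.5]), array([355.1, 222.2])]
side [{'at': [339.4, 193.9], 'p': 0.65}] [array([342.2, 193.3]), array([342.4, 189.9]), array([342.6, 186.6])]
scene [{'at': [285.2, 210.3], 'p': 0.84}] [array([286.1, 210.6]), array([286.4, 206.6]), array([286.8, 202.5])]
```

View pics/c5.png

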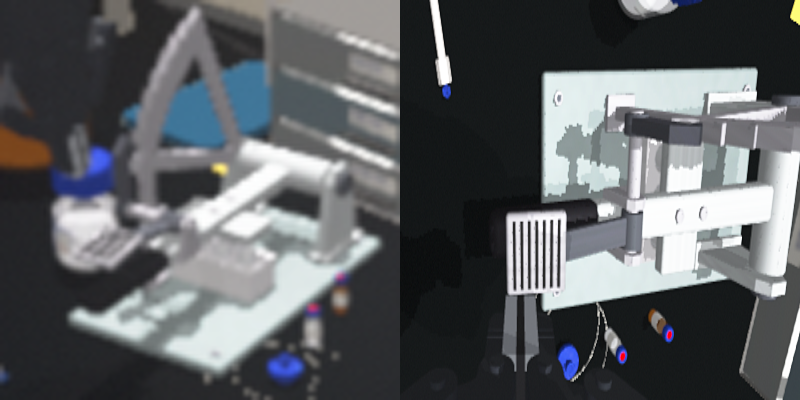

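The arm is level, the tab is sprung back to its rest position (all three views match elevation 0), the fingers are clear and the loose things stand where they were.

```bash
python3 -c "
from workcell import bot
print(bot.job_done())"
```

```text
the job is handed in; nothing more can be done
None
```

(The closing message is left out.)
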